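# Snap the spindle clip onto a banding-wheel pedestal with the clip fork

## Robot

A 6-joint arm with a two-finger parallel gripper is mounted at the origin on the work surface. World frame = base frame: x ahead of the robot, y to its left, z up, the work surface at z = 0. Lengths are in m, angles in rad, forces in N, time in s.
With the tool pointing down it reaches from about 0.375 to 0.9 m from the base axis. Payload 3.1 kg.
Tool frame: the origin (TCP) lies midway between the tips of the shut fingers; the grasp point (between the pads) lies 19 mm behind it; x points along the fingers, y is the direction in which the jaws open and shut, and the axes are right-handed (so a half turn about x gives the same grasp; the last joint's range is limited). The gripper opens to 85 mm and grips with 20 to 120 N. Pads are 22 mm wide; open, the fingers measure 114 mm over their backs; the gripper's body (76 mm by 85 mm) begins 54 mm behind the grasp point. The pads swing forward as they close: fully open they stand 13 mm farther back than shut.
Start: joints at [-1.46, 0.527, 1.433, -0, 1.181, -0.178], TCP at [0.178, -0.599, 0.231] pointing down, gripper open.
Joint ranges: [-3.08, 3.08], [-0.75, 2.2], [0.22, 2.44], [-1.43, 4.57], [0, 2.65], [-2.85, 2.85]. Speed limits (rad/s): [2.79, 2.79, 3.14, 3.14, 3.14, 3.14].

## Interface

Orientations are given as a unit quaternion [x, y, z, w].
In Python, from station import manip gives the robot as it stands.
- The arm moves only by the tool carry_out, never from a script. Its argument "commands" is a list that holds one entry, the list of rows, each a list of 7 numbers: the shift along the tool's x, y, z in units of 25 mm (1.0 is 25 mm), then the turn, a rotation vector about the tool's x, y, z in units of 5 degrees (1.0 is 5 degrees), then the finger opening in mm, from 0 to 85.4. A call has exactly 5 rows; each row is the pose to reach, as a shift and turn from the pose commanded when the call began, along the tool's axes at that moment; what a row does not reach only later rows make up. A row lasts 1/10 s, in which the tool goes at most 50 mm and 8.59 degrees, less where a joint would pass 70% of its speed; a pose out of reach is approached as far as the arm can. A call with a gripper value outside its range is refused whole. The fingers move at their own pace and stop on an object; "force" is the grip in N (left out, the last holds). Time passes only in rows, so rows that repeat a pose let the fingers close, or fill a call up. It gives the time, the measured TCP pose, the force and the opening at its end, in the units of the state.
- manip.sense(): the state, without advancing time (a new reading comes with each control period).
- manip.snapshot(name): name is "scene" or "side" or "wrist"; returns a dict with "image" (400x640x3 uint8, red, green, blue), "fx", "fy", "cx", "cy" (pixels), "k1" (the pictures are not rectified: a ray, as slopes to the right and down, at radius r is drawn at 1 + k1 r^2 times it, then the intrinsics apply), "rvec" (rotation vector, rad) and "tvec" (3), from world to camera coordinates, as OpenCV has them. Camera axes: x right, y down, z forward; pixel columns grow to the right and rows downward; lengths in m; the calibration is good to about 2 mm. A picture is of the moment at which its call begins. There is no depth.
- manip.sign_off(): hands the job in, once; it reports no verdict.
The state is a dict: "t": time; "q": joint angles; "qd": joint speeds; "tau": joint torques, N m; "tcp_pos": TCP position; "tool_rot": TCP orientation; "force": force on the tool from outside, world axes, zero at the start; "ft_torque": the same for the moment, N m; "finger_gap": opening from 0.0 (shut) to 1.0 (fully open).
Only numpy, scipy, OpenCV 4.12 (cv2) and the standard library are available. Lean on these libraries where they do the work, as an engineer would, in place of code of your own. Each camera call takes 0.05 s, during which the arm holds its last target.

## Task

Take the clip fork from its tray and with it push the split clip that lies on the banding-wheel pedestal sideways onto the spindle's groove until it snaps fully home; press gently, only as hard as the snap needs, and never touch the clip with the fingers. Then lay the fork back in its tray, and leave the tile in front and the parts in the spares tray where they are.

Things in the scene. Friction and masses are not known exactly. Their poses are not given: they have to be found in the camera images.
- fork_grip (a point): Centre of the handle of the clip fork, a straight hand tool, 0.11 to 0.18 kg, lying flat in its tray. Wooden handle 22 mm wide, 22 mm high, from 68 mm behind this point to 22 mm ahead; then steel shank and fork, at this same height. Origin 11 mm above the handle's underside; x from handle to prongs, z up. It balances close to this point.
- fork_tips (a point): Midway between the tips of the fork's two prongs, 120 mm ahead (+x) of fork_grip at the same height; same axes. Prongs 10 mm wide, 10 mm high; slot between them 14 mm wide, 14 mm deep; the whole fork 34 mm wide.
- fork: The clip fork as a whole; origin below fork_grip on the handle's underside; same axes.
- clip_center (a point): Split spring clip of steel, 6 mm thick, 0.04 kg, lying flat on the pedestal's top in front of the spindle. This is the point where the spindle's axis will be when it is home, 3 mm above its underside. x points to its open mouth. Jaw ends 20 mm ahead, mouth 20 mm wide. The sprung jaws spread at 7 to 11 N of push, then snap shut behind the spindle.
- clip_back (a point): Middle of the rear face of the clip's straight back (36 mm wide), 15 mm behind clip_center; same axes. A tail 8 mm wide and 10 mm long sticks out rearward from here: it goes into the fork's slot while both prong tips press on the back.
- clip: The clip as a whole; origin 3 mm below clip_center; same axes.
- groove (a point): On the axis of the upright steel spindle, 3 mm above the pedestal's flat round top (radius 95 mm), 53 mm above the table; moves with the pedestal. Groove 16 mm across, 8 mm high, directly on that top; above it the spindle is 22 mm across, up to 44 mm above the top. x: the way to push the clip. Clip home: clip_center within 1 mm of this point. Over 25 N of fork on clip spoils the clip.
- saddle (a point): Front top edge of the sliding saddle under the pedestal, 65 mm before the spindle axis, 20 mm above the table; axes as groove. The saddle slides with the pedestal along x, unsprung: 4 to 5 N moves it, 15 to 43 mm further, to a firm stop at a place not known beforehand; only against that stop does the clip meet enough resistance to snap home.
- tray: The fork's grey open tray, fixed, 250 mm along x, 130 mm along y, 22 mm high, walls and floor 4 mm thick. Origin at the centre of its underside. A like tray on the other side of the table holds spares.
- tile: Bystander: flat square fired tile 70 x 70 x 8 mm, on the table in front of the robot. Origin at its underside.
- collar: Bystander: steel ring, 48 mm across, 14 mm high, in the spares tray. Origin at its underside.
- brush: Bystander: flat brush 150 mm long in the spares tray. Origin at its underside.
Not all that is in view belongs to the job. Leave any red look-alike of the fork alone.

How it is judged:
On the way, in this order (a step that is already met when the one before it is completed fails the run):
1. the fork is lifted out of its tray (height (world z) of fork_grip above 0.04 m), for 0.1 s.
2. the fork bears on the clip (contact force between fork and clip above 2 N), for 0.05 s.
3. the clip has snapped home in the spindle's groove (distance between clip_center and groove below 0.0025 m), for 0.2 s.
At the end, for the whole second after the job is handed in: The clip sits in the spindle's groove (its centre within 2.5 mm of the groove's centre); the fork lies in its own tray (handle centre inside the walls, less than 35 mm above the tray's underside); both are at rest and released (distance between clip_center and groove below 0.0025 m and x of fork_grip in the frame of tray between -0.11 and 0.11 m and y of fork_grip in the frame of tray between -0.055 and 0.055 m and z of fork_grip in the frame of tray between 0 and 0.035 m and linear speed of each of fork, clip below 0.02 m/s); the robot touches nothing.
It fails at once if the fork presses on the clip with more than 25 N (contact force between fork and clip above 25 N).
It fails at once if the fingers touch the clip (contact force between the fingers and clip above 1 N).
It fails at once if a bystander is moved by more than 30 mm (distance of any of tile, collar, brush from where it was at the start of the episode above 0.03 m).
It also fails if it takes over 72 s, if anything falls off the work surface, if the arm or the gripper's body presses on something with over 40 N, if the wrist force passes 120 N, or if a joint passes its speed limit or range.

## Working session

There is one attempt and no reset: what is moved stays moved. The work goes in short steps, Python scripts to look and compute and a tool call to move; the robot and the scene stay as the last step left them, time stands still between calls to the robot, and variables do not carry over. Pictures are saved under pics/ and viewed, and the job is handed in when it is done.

Besides the shell and the picture viewer there is one more tool, called after "Emit:" as name([rows], argument=value, ...), one row to a line, values as JSON. carry_out: Moves the arm, as the interface text tells. Its arguments: {"type":"object","properties":{"commands":{"type":"array"},"force":{"type":"number"}},"required":["commands"]}

```bash
mkdir -p pics; ls
python3 - <<'E'
from station import manip
import cv2
s=manip.sense();print({k:(s[k]) for k in s})
for n in ("scene","side","wrist"):
    d=manip.snapshot(n);cv2.imwrite(f"pics/{n}0.png",d["image"][:,:,::-1]);print(n,[d[k] for k in("fx","fy","cx","cy","k1","rvec","tvec")])
E
```

```text
pics
{'t': 0.0, 'q': array([-1.46052076e+00,  5.28450954e-01,  1.43387813e+00, -1.21731095e-06,
        1.18141997e+00, -1.78484695e-01]), 'qd': array([ 1.28209791e-03, -1.74134350e-04,  3.18621937e-03,  1.35970349e-04,
       -4.85382119e-05, -8.06854366e-04]), 'tau': array([-1.92228428e-03, -4.42356026e+01, -1.78023040e+01, -1.97425484e-04,
        8.55529506e-03,  3.10487209e-07]), 'tcp_pos': array([ 0.1779354 , -0.59839716,  0.23035066]), 'tool_rot': array([ 0.6997747 ,  0.10249992, -0.69972351,  0.10097597]), 'force': array([-0.24853299, -0.40852832, -0.01154062]), 'ft_torque': array([-0.05503547,  0.0593855 , -0.00892698]), 'finger_gap': 1.0017326491805585}
scene [367.1821540006482, 367.1821540006482, 322.45495846369715, 199.57676439356763, -0.017559645910227514, array([ 2.22249388,  1.38544701, -0.39426684]), array([-0.20039319, -0.29700087,  1.26787322])]
side [496.2162088889571, 496.2162088889571, 322.4534267521856, 202.88470954130898, -0.022543367533207376, array([ 0.13326677, -2.91352749,  1.0982661 ]), array([0.44180122, 0.07116094, 1.29774115])]
wrist [317.30722142813374, 317.30722142813374, 321.3923925475864, 202.14075369100985, -0.0038665374259346267, array([-2.31873324,  1.73200608,  0.26057168]), array([-0.62428421, -0.03802553,  0.38098374])]
```

View pics/scene0.png

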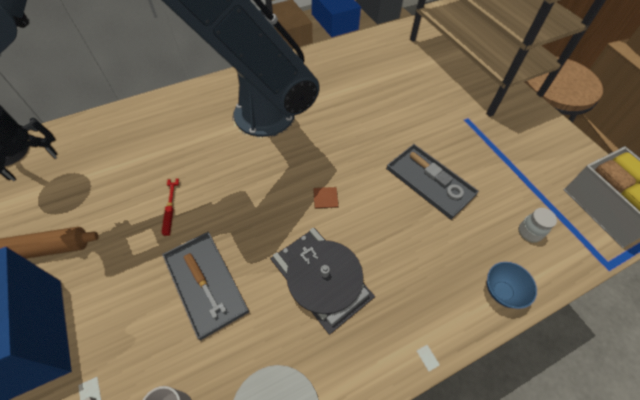

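View pics/side0.png

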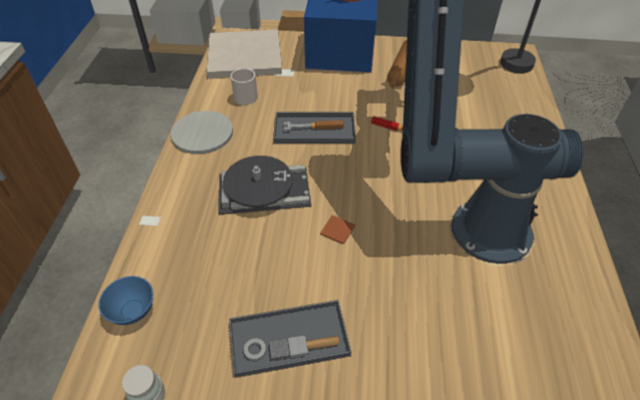

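View pics/wrist0.png

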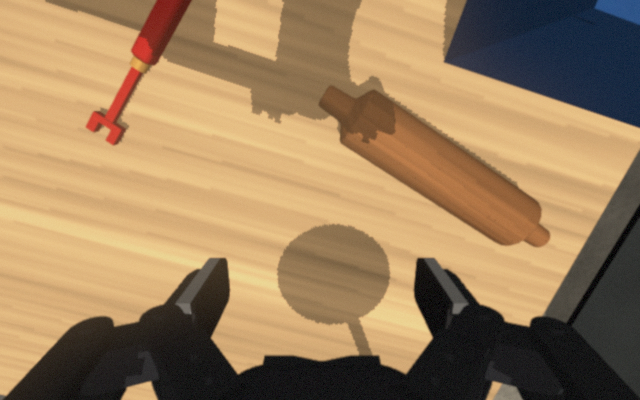

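The scene camera shows the fork in its tray (handle 195,268; prongs 217,311), the clip at (309,255), the spindle at (325,271), the tile at (326,197) and the red decoy at (170,207). I'll zoom in on these.

```bash
cat > h.py <<'E'
import numpy as np, cv2
from scipy.spatial.transform import Rotation as R
def K(d): return np.array([[d["fx"],0,d["cx"]],[0,d["fy"],d["cy"]],[0,0,1.]]),np.array([d["k1"],0,0,0,0.])
def ray(d,uv):
    k,D=K(d); p=cv2.undistortPoints(np.array([[uv]],float),k,D)[0,0]
    Rm=cv2.Rodrigues(np.array(d["rvec"]))[0]; o=-Rm.T@np.array(d["tvec"]); return o,Rm.T@np.array([p[0],p[1],1])
def onz(d,uv,z):
    o,v=ray(d,uv); return o+v*(z-o[2])/v[2]
def proj(d,P):
    k,D=K(d); return cv2.projectPoints(np.atleast_2d(np.array(P,float)),np.array(d["rvec"],float),np.array(d["tvec"],float),k,D)[0][:,0]
def tri(d1,u1,d2,u2):
    A=np.zeros((3,3));b=np.zeros(3)
    for d,u in((d1,u1),(d2,u2)):
        o,v=ray(d,u);v=v/np.linalg.norm(v);M=np.eye(3)-np.outer(v,v);A+=M;b+=M@o
    return np.linalg.solve(A,b)
def crop(d,x0,y0,w,h,s,name):
    cv2.imwrite(name,cv2.resize(d["image"][y0:y0+h,x0:x0+w,::-1],None,fx=s,fy=s,interpolation=cv2.INTER_CUBIC))
E
python3 - <<'E'
from h import *
from station import manip
import pickle
D={n:manip.snapshot(n) for n in("scene","side")}
pickle.dump(D,open("d0.pkl","wb"))
crop(D["scene"],155,220,100,75,8,"pics/c1.png") if 0 else crop(D["scene"],155,225,130,120,5,"pics/c1.png")
crop(D["scene"],265,220,120,120,5,"pics/c2.png")
crop(D["side"],210,140,110,80,7,"pics/c3.png")
crop(D["side"],265,105,100,45,8,"pics/c4.png")
E
```

```text
(no output)
```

View pics/c1.png

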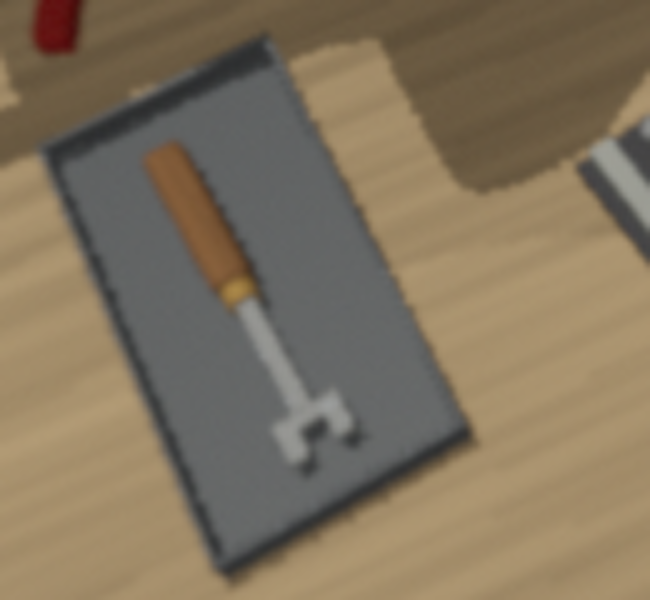

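View pics/c2.png

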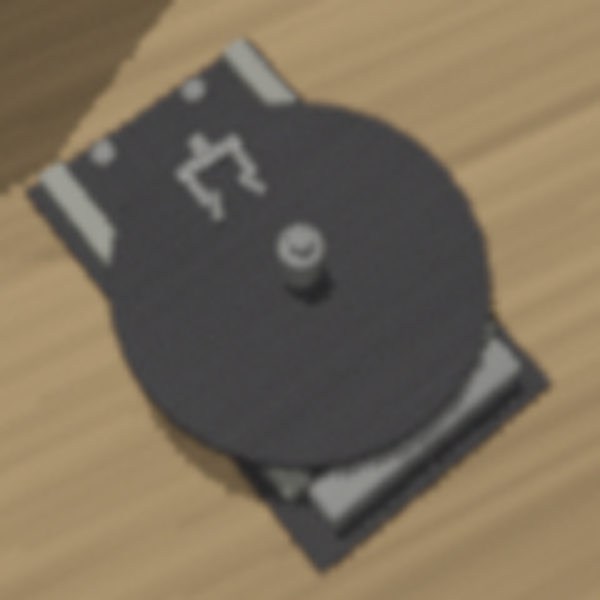

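View pics/c3.png

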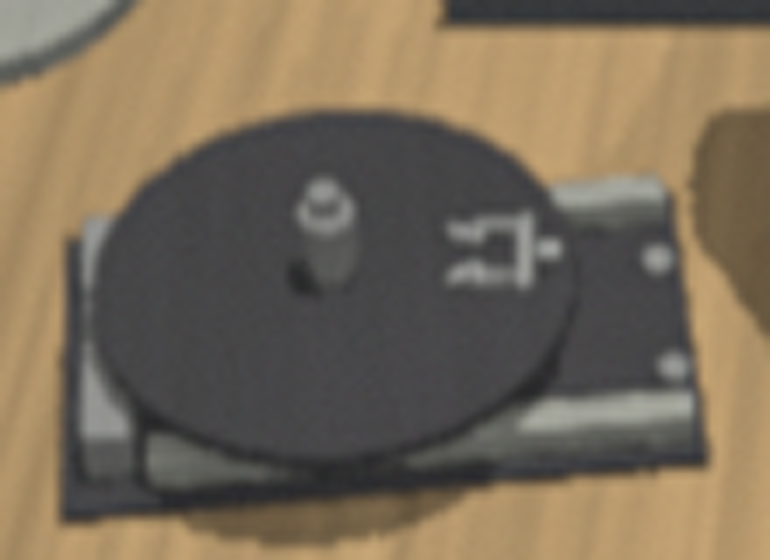

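View pics/c4.png

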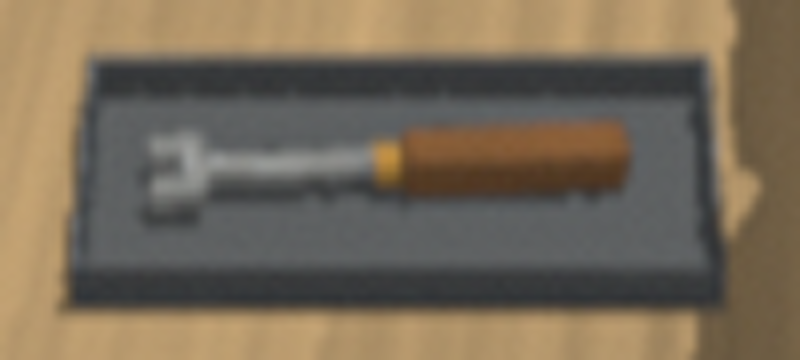

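Run:
```python
from h import *
import pickle
D=pickle.load(open("d0.pkl","rb"));S,T=D["scene"],D["side"]
c=lambda x,y,x0,y0,s:((x+.5)/s-.5+x0,(y+.5)/s-.5+y0)
c1=lambda x,y:c(x,y,155,225,5); c2=lambda x,y:c(x,y,265,220,5); c3=lambda x,y:c(x,y,210,140,7); c4=lambda x,y:c(x,y,265,105,8)
np.set_printoptions(precision=4,suppress=True)
print("tri spindle top",tri(S,c2(300,243),T,c3(324,205)))
print("spindle top",onz(S,c2(300,243),.094),onz(T,c3(324,205),.094))
for n,z,a,b in(("tailend",.056,(196,136),(562,250)),("back",.056,(208,159),(527,250)),("jawA",.056,(215,217),(450,278)),("jawB",.056,(264,187),(450,224))):
    print(n,onz(S,c2(*a),z),onz(T,c3(*b),z),tri(S,c2(*a),T,c3(*b)))
for n,z,a,b in(("hrear",.026,(164,150),(625,145)),("hfront",.026,(231,277),(403,150)),("tipmid",.020,(326,447),(147,170))):
    print(n,onz(S,c1(*a),z),onz(T,c4(*b),z),tri(S,c1(*a),T,c4(*b)))
for a in((42,150),(268,38),(472,435),(226,572)): print("tray",onz(S,c1(*a),.022))
for a in((92,60),(705,60),(722,300),(70,303)): print("trayside",onz(T,c4(*a),.022 ))
for a in((240,42),(32,190),(325,570),(548,385)): print("base",onz(S,c2(*a),.005))
# disk contour
```

```text
tri spindle top [ 0.6296 -0.0832  0.0835]
spindle top [ 0.633  -0.0855  0.094 ] [ 0.6271 -0.0726  0.094 ]
tailend [ 0.5443 -0.0996  0.056 ] [ 0.5412 -0.0944  0.056 ] [ 0.5421 -0.0988  0.0514]
back [ 0.5586 -0.0995  0.056 ] [ 0.5547 -0.0932  0.056 ] [ 0.5559 -0.0986  0.0503]
jawA [ 0.5886 -0.1096  0.056 ] [ 0.5821 -0.0754  0.056 ] [ 0.5834 -0.1033  0.0306]
jawB [ 0.5847 -0.0808  0.056 ] [ 0.5866 -0.1044  0.056 ] [ 0.5867 -0.0857  0.0718]
hrear [ 0.4191 -0.3751  0.026 ] [ 0.4132 -0.3661  0.026 ] [ 0.4138 -0.3765  0.0172]
hfront [ 0.5013 -0.3634  0.026 ] [ 0.4988 -0.3548  0.026 ] [ 0.4989 -0.3639  0.0192]
tipmid [ 0.6009 -0.3476  0.02  ] [ 0.5971 -0.3404  0.02  ] [ 0.5985 -0.3483  0.0134]
tray [ 0.3891 -0.4329  0.022 ]
tray [ 0.3767 -0.3077  0.022 ]
tray [ 0.6267 -0.2829  0.022 ]
tray [ 0.6365 -0.4065  0.022 ]
trayside [ 0.6281 -0.403   0.022 ]
trayside [ 0.3849 -0.4267  0.022 ]
trayside [ 0.3716 -0.2844  0.022 ]
trayside [ 0.6145 -0.2592  0.022 ]
base [ 0.4799 -0.0446  0.005 ]
base [ 0.512  -0.1819  0.005 ]
base [ 0.7537 -0.1307  0.005 ]
base [0.7232 0.01   0.005 ]
```

```bash
cat >> h.py <<'E'
def mv(s,pos,yaw,half=0,tilt=0):
    """units for tool to reach TCP pos, pointing down, tool z axis at yaw"""
    Rc=R.from_quat(s["tool_rot"]); z=np.array([np.cos(yaw),np.sin(yaw),0]); x=np.array([0,0,-1.]); y=np.cross(z,x)
    Rt=R.from_matrix(np.c_[x,y,z]); 
    sh=Rc.inv().apply(np.array(pos)-s["tcp_pos"])/.025; ro=(Rc.inv()*Rt).as_rotvec()*180/np.pi/5
    return np.round(sh,3),np.round(ro,3)
E
python3 - <<'E'
from h import *
from station import manip
s=manip.sense(); print(R.from_quat(s["tool_rot"]).as_matrix().round(3))
for a in(8.3,188.3): print(mv(s,[.45,-.365,.23],np.radians(a)))
d=manip.snapshot("wrist"); Rm=cv2.Rodrigues(d["rvec"])[0]; print("cam pos",-Rm.T@d["tvec"],Rm.round(2))
E
```

```text
[[-0.     0.285 -0.959]
 [ 0.001 -0.959 -0.285]
 [-1.    -0.001 -0.   ]]
(array([  0.042,  -5.865, -13.093]), array([-3.4351e+01, -1.8000e-02, -2.0000e-03]))
(array([  0.042,  -5.865, -13.093]), array([ 1.649, -0.002,  0.012]))
cam pos [ 0.24889692 -0.5783636   0.37468393] [[ 0.28 -0.96 -0.  ]
 [-0.92 -0.27  0.29]
 [-0.28 -0.08 -0.96]]
```

Emit:
carry_out([
  [[0.3,-1.3,-2.8,0.4,0,0,60],[0.6,-2.5,-5.6,0.8,0,0,60],[0.9,-3.7,-8.4,1.2,0,0,60],[1.2,-4.8,-11,1.65,0,0,60],[1.25,-5.9,-13.5,1.65,0,0,60]],
])

```text
t: 0.8
tcp_pos: [0.3692, -0.4369, 0.208]
tool_rot: [0.705, 0.051, -0.705, 0.051]
force: [-0.0, -0.1, 0.1]
finger_gap: 0.703
```

Emit:
carry_out([
  [[0,0,0,0,0,0,60],[0,0,0,0,0,0,60],[0,0,0,0,0,0,60],[0,0,0,0,0,0,60],[0,0,0,0,0,0,60]],
])

```text
t: 1.3
tcp_pos: [0.3669, -0.4395, 0.2083]
tool_rot: [0.705, 0.05, -0.705, 0.05]
force: [-0.3, -0.6, 0.1]
finger_gap: 0.705
```

Run:
```python
from h import *
from station import manip
import pickle
s=manip.sense(); print(s["t"],s["tcp_pos"],R.from_quat(s["tool_rot"]).as_matrix().round(3),s["force"],s["finger_gap"])
d=manip.snapshot("wrist"); pickle.dump(d,open("w1.pkl","wb")); cv2.imwrite("pics/w1.png",d["image"][:,:,::-1])
```

```text
1.3 [ 0.36691973 -0.43947763  0.2082888 ] [[ 0.     0.142 -0.99 ]
 [-0.    -0.99  -0.142]
 [-1.     0.     0.   ]] [-0.33135826 -0.5638637   0.08100911] 0.7053273573051116
```

View pics/w1.png

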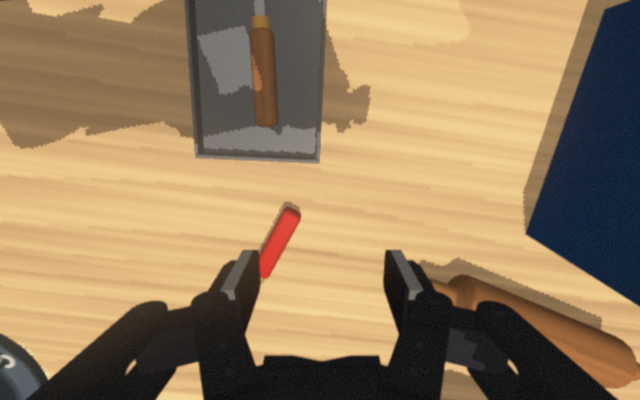

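The wrist view shows the handle from (262,22) to (266,122) inside the tray. The red decoy is below it at (280,240).

Run:
```python
from h import *
from station import manip
s=manip.sense(); print(mv(s,[.44,-.37,.17],np.radians(188.3)))
```

```text
(array([ 1.529, -2.331, -3.284]), array([-0.026, -0.   , -0.003]))
```

Emit:
carry_out([
  [[0.4,-0.8,-1.1,0,0,0,60],[0.8,-1.6,-2.2,0,0,0,60],[1.5,-2.3,-3.3,0,0,0,60],[1.5,-2.3,-3.3,0,0,0,60],[1.5,-2.3,-3.3,0,0,0,60]],
])

```text
t: 1.85
tcp_pos: [0.4411, -0.3695, 0.1704]
tool_rot: [-0.705, -0.052, 0.706, -0.051]
force: [-1.0, -1.2, -0.0]
finger_gap: 0.708
```

Run:
```python
from h import *
from station import manip
import pickle
s=manip.sense(); print(s["t"],s["tcp_pos"],s["qd"].round(3))
d=manip.snapshot("wrist"); pickle.dump((s,d),open("w2.pkl","wb")); cv2.imwrite("pics/w2.png",d["image"][:,:,::-1])
```

```text
1.85 [ 0.4411381  -0.36952437  0.17040593] [-0.027 -0.016 -0.017 -0.004 -0.002  0.001]
```

View pics/w2.png

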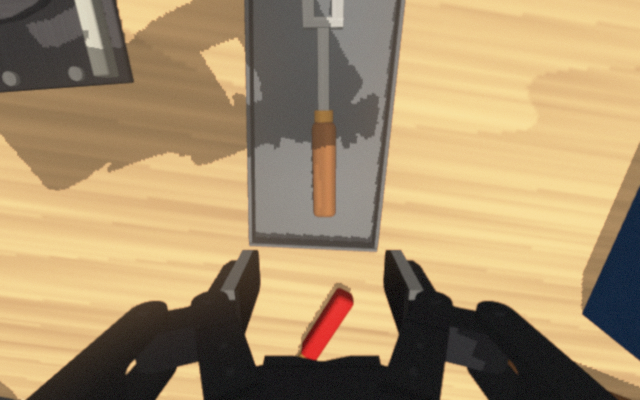

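The handle's rear end is at (325,216) and its front at (323,121). The shank meets the fork at (323,25).

Run:
```python
from h import *
import pickle
s,d=pickle.load(open("w2.pkl","rb"))
im=cv2.cvtColor(d["image"],cv2.COLOR_RGB2HSV)
np.set_printoptions(precision=4,suppress=True)
m=((im[...,0]>5)&(im[...,0]<20)&(im[...,1]>100)).astype(np.uint8); m[:, :285]=0; m[:,360:]=0; m[:100]=0;m[228:]=0
n,l,st,ce=cv2.connectedComponentsWithStats(m); i=1+np.argmax(st[1:,4]); print(st[i],ce[i])
for v in(130,150,170,190,205):
    u=np.where(l[v]==i)[0]; 
    if len(u): a,b=onz(d,(u.min()-.5,v),.022),onz(d,(u.max()+.5,v),.022); print(v,u.min(),u.max(),(a+b)[:2]/2,np.linalg.norm(a-b))
r=onz(d,(325,214),.026); f=onz(d,(323,24),.02); print(r,onz(d,(324,110),.024),f,np.degrees(np.arctan2(*(f-r)[[1,0]])))
print(proj(d,[s["tcp_pos"]]))
for p in((250,243),(377,249)): print(onz(d,p,.022))
for p in((251,120),(389,120)): print(onz(d,p,.022))
```

```text
[ 312  110   24  107 2282] [323.6337 163.5574]
130 312 334 [ 0.4933 -0.3638] 0.02071084372429382
150 313 334 [ 0.4756 -0.3669] 0.020172683817837544
170 313 334 [ 0.4572 -0.3696] 0.020549139098349132
190 314 334 [ 0.4382 -0.3729] 0.019988675941489727
205 314 334 [ 0.4234 -0.3751] 0.020278774292559
[ 0.4158 -0.3771  0.026 ] [ 0.5106 -0.3622  0.024 ] [ 0.5782 -0.3514  0.02  ] 9.011502102359417
[[320.4133 259.2793]]
[ 0.3732 -0.3075  0.022 ]
[ 0.385  -0.4348  0.022 ]
[ 0.4927 -0.299   0.022 ]
[ 0.5104 -0.4209  0.022 ]
```

Run:
```python
from h import *
from station import manip
s=manip.sense(); print(mv(s,[.485,-.3655,.06],np.radians(189)),mv(s,[.485,-.3655,.0075],np.radians(189)))
```

```text
(array([ 4.436,  0.057, -1.77 ]), array([-0.144,  0.002, -0.009])) (array([ 6.536,  0.055, -1.771]), array([-0.144,  0.002, -0.009]))
```

Emit:
carry_out([
  [[1.5,0.02,-0.9,-0.14,0,0,50],[3,0.05,-1.77,-0.14,0,0,50],[4.4,0.05,-1.77,-0.14,0,0,50],[4.4,0.05,-1.77,-0.14,0,0,50],[4.4,0.05,-1.77,-0.14,0,0,50]],
])

```text
t: 2.4
tcp_pos: [0.4845, -0.3655, 0.0611]
tool_rot: [-0.705, -0.055, 0.705, -0.055]
force: [1.0, -0.2, 0.4]
finger_gap: 0.583
```

Run:
```python
from h import *
from station import manip
s=manip.sense(); print(s["tcp_pos"],s["finger_gap"],mv(s,[.485,-.3655,.0075],np.radians(189)))
d=manip.snapshot("wrist"); cv2.imwrite("pics/w3.png",d["image"][:,:,::-1])
```

```text
[ 0.48454237 -0.36547381  0.06108874] 0.5829294751968072 (array([ 2.144,  0.004, -0.019]), array([-0.02 ,  0.004,  0.002]))
```

View pics/w3.png

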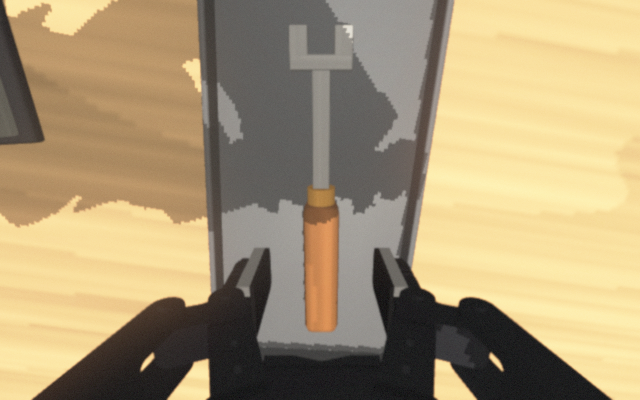

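The handle is centred between the fingers (axis at u≈320), so I'll descend and grip.

Emit:
carry_out([
  [[0.8,0,0,0,0,0,50],[1.5,0,0,0,0,0,50],[2.1,0,0,0,0,0,50],[2.1,0,0,0,0,0,50],[2.1,0,0,0,0,0,50]],
], force=70)

```text
t: 2.95
tcp_pos: [0.4856, -0.3651, 0.0093]
tool_rot: [0.705, 0.055, -0.705, 0.056]
force: [0.1, 1.1, 0.7]
finger_gap: 0.585
```

Emit:
carry_out([
  [[0,0,0,0,0,0,12],[0,0,0,0,0,0,12],[0,0,0,0,0,0,12],[0,0,0,0,0,0,12],[0,0,0,0,0,0,12]],
], force=70)

```text
t: 3.45
tcp_pos: [0.4859, -0.365, 0.0096]
tool_rot: [0.705, 0.055, -0.704, 0.056]
force: [-1.0, -0.3, 6.1]
finger_gap: 0.24
```

Emit:
carry_out([
  [[-0.5,0,0,0,0,0,12],[-1.5,0,0,0,0,0,12],[-3,0,0,0,0,0,12],[-4.5,0,0,0,0,0,12],[-4.5,0,0,0,0,0,12]],
])

```text
t: 3.95
tcp_pos: [0.488, -0.3669, 0.1265]
tool_rot: [0.707, 0.052, -0.702, 0.059]
force: [0.6, -0.9, -1.4]
finger_gap: 0.237
```

Run:
```python
from h import *
from station import manip
s=manip.sense(); print(s["tcp_pos"],s["finger_gap"],s["force"],s["ft_torque"],mv(s,[.44,-.128,.13],np.radians(192)))
d=manip.snapshot("wrist"); cv2.imwrite("pics/w4.png",d["image"][:,:,::-1])
```

```text
[ 0.48796998 -0.36693525  0.12645725] 0.2372673871707733 [ 0.6468867  -0.92988858 -1.44132947] [-0.06914655  0.00523591 -0.0783414 ] (array([-0.236, -9.738,  0.397]), array([-0.597, -0.069, -0.11 ]))
```

View pics/w4.png

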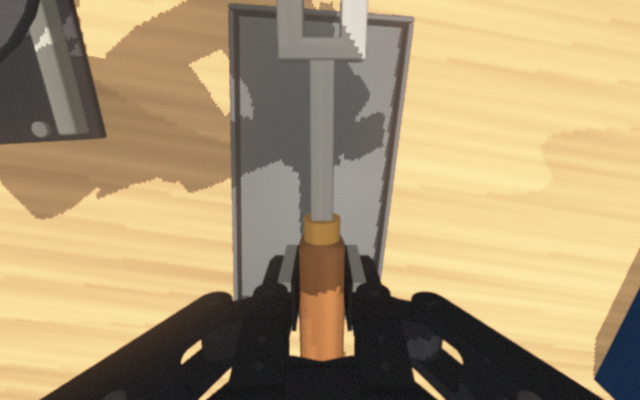

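Run:
```python
from h import *
from station import manip
s=manip.sense(); print(mv(s,[.47,-.19,.14],np.radians(192)))
```

```text
(array([-0.681, -7.039, -0.444]), array([-0.599, -0.04 , -0.063]))
```

Emit:
carry_out([
  [[-0.6,-1.4,-0.1,-0.2,0,0,12],[-0.6,-2.8,-0.2,-0.4,0,0,12],[-0.6,-4.2,-0.3,-0.6,0,0,12],[-0.6,-5.6,-0.4,-0.6,0,0,12],[-0.6,-7,-0.4,-0.6,0,0,12]],
])

```text
t: 4.5
tcp_pos: [0.4665, -0.1878, 0.1344]
tool_rot: [-0.702, -0.075, 0.704, -0.073]
force: [1.4, 0.1, -1.1]
finger_gap: 0.238
```

Emit:
carry_out([
  [[0,0,0,0,0,0,12],[0,0,0,0,0,0,12],[0,0,0,0,0,0,12],[0,0,0,0,0,0,12],[0,0,0,0,0,0,12]],
])

```text
t: 5.0
tcp_pos: [0.468, -0.191, 0.1355]
tool_rot: [0.703, 0.073, -0.703, 0.074]
force: [-0.8, -0.1, -2.3]
finger_gap: 0.237
```

Run:
```python
from h import *
from station import manip
import pickle
s=manip.sense(); print(s["tcp_pos"],s["finger_gap"],R.from_quat(s["tool_rot"]).as_matrix().round(3))
d={n:manip.snapshot(n) for n in ("wrist","scene","side")}; pickle.dump((s,d),open("w5.pkl","wb"))
cv2.imwrite("pics/w5.png",d["wrist"]["image"][:,:,::-1])
crop(d["side"],210,90,200,130,4,"pics/s5.png")
```

```text
[ 0.46801963 -0.19095657  0.13554353] 0.2372623383542495 [[ 0.     0.207 -0.978]
 [-0.    -0.978 -0.207]
 [-1.     0.    -0.   ]]
```

View pics/w5.png

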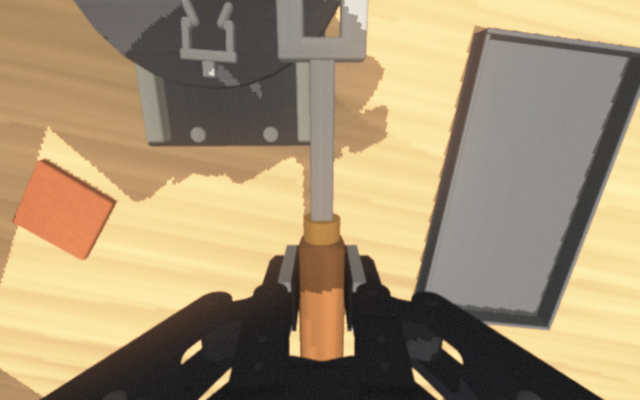

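View pics/s5.png

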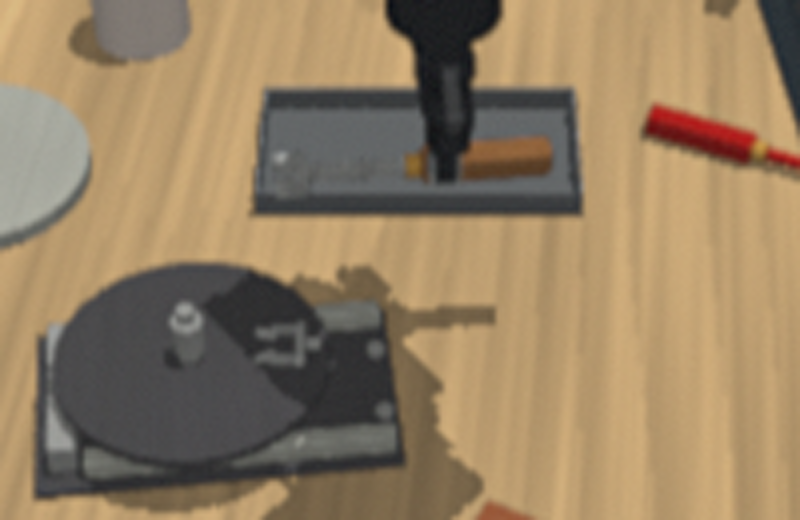

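The clip's back is at about (208,58) with the tail at (209,69). The spindle is just outside the image, so I'll back off.

Emit:
carry_out([
  [[0,-0.3,0.8,0,0,0,12],[0,-0.6,1.6,0,0,0,12],[0,-0.6,2.4,0,0,0,12],[0,-0.6,2.4,0,0,0,12],[0,-0.6,2.4,0,0,0,12]],
])

```text
t: 5.65
tcp_pos: [0.4066, -0.1884, 0.136]
tool_rot: [0.704, 0.073, -0.703, 0.074]
force: [-0.7, -0.6, -1.7]
finger_gap: 0.238
```

Run:
```python
from h import *
from station import manip
import pickle
s=manip.sense(); print(s["tcp_pos"],s["qd"].round(3))
d={n:manip.snapshot(n) for n in ("wrist",)}; s=manip.sense();pickle.dump((s,d),open("w6.pkl","wb"))
cv2.imwrite("pics/w6.png",d["wrist"]["image"][:,:,::-1])
crop(d["wrist"],100,0,280,180,2.8,"pics/w6c.png")
```

```text
[ 0.40655164 -0.18838277  0.13597318] [ 0.013  0.007 -0.03  -0.001 -0.001 -0.001]
```

View pics/w6c.png

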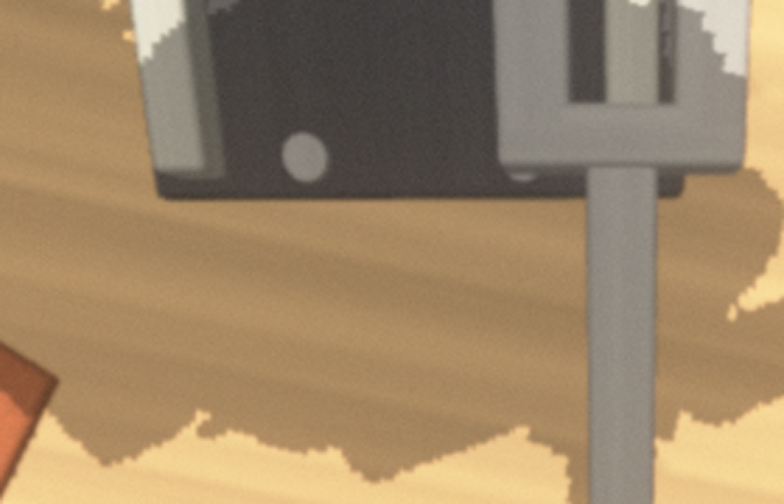

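Wrong way: the camera moves back with the tool, so I need to go forward.

Emit:
carry_out([
  [[-0.4,0.3,-1.3,0,0,0,12],[-0.8,0.6,-2.6,0,0,0,12],[-0.8,0.6,-3.9,0,0,0,12],[-0.8,0.6,-4.2,0,0,0,12],[-0.8,0.6,-4.2,0,0,0,12]],
])

```text
t: 6.2
tcp_pos: [0.5135, -0.1802, 0.1556]
tool_rot: [0.703, 0.074, -0.703, 0.075]
force: [-0.7, 0.2, -2.4]
finger_gap: 0.236
```

Run:
```python
from h import *
from station import manip
import pickle
s=manip.sense(); print(s["tcp_pos"],s["qd"].round(3))
d={n:manip.snapshot(n) for n in ("wrist",)}; s=manip.sense();pickle.dump((s,d),open("w6.pkl","wb"))
cv2.imwrite("pics/w7.png",d["wrist"]["image"][:,:,::-1])
crop(d["wrist"],100,0,280,180,2.8,"pics/w7c.png")
```

```text
[ 0.51350793 -0.1802104   0.15555408] [-0.026 -0.015  0.069 -0.013  0.01  -0.008]
```

View pics/w7c.png

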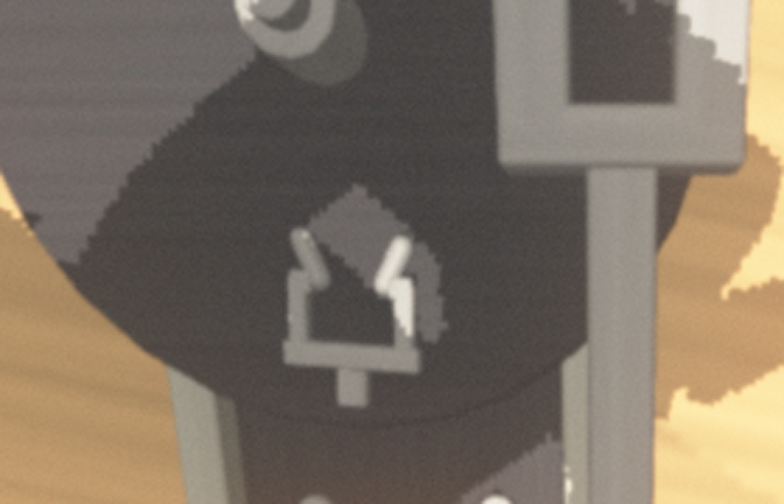

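The clip's rear back corners are at crop (284,361) and (418,373), the tail end at (352,405), the jaw tips at (298,232) and (401,240), and the spindle base at about (324,43).

Run:
```python
from h import *
import pickle
from scipy.optimize import least_squares
np.set_printoptions(precision=4,suppress=True)
s,d=pickle.load(open("w6.pkl","rb")); d=d["wrist"]
c=lambda x,y:((x+.5)/2.8-.5+100,(y+.5)/2.8-.5)
g=lambda x,y,z:onz(d,c(x,y),z)
L,Rr=g(284,361,.053),g(418,373,.053); print("back",L,Rr,np.linalg.norm(L-Rr),"mid",(L+Rr)/2,"yaw",np.degrees(np.arctan2(*(L-Rr)[[1,0]]))-90)
t=g(352,406,.054); j=(g(298,232,.056)+g(401,240,.056))/2; print("tail",t,"jawmid",j,"axis",np.degrees(np.arctan2(*(j-t)[[1,0]])),np.linalg.norm(j-t))
print("spindle base",g(324,43,.058),"top?",g(288,2,.094))
P=np.array([g(*p,.050)[:2] for p in((10,190),(60,262),(140,345),(240,405),(320,424),(400,427),(480,412),(560,372),(690,190),(660,240))])
f=least_squares(lambda p:np.hypot(*(P-p[:2]).T)-.095,[.63,-.085]); print("disk",f.x,f.fun)
r=[g(182,400,.02),g(172,370,.02)]
# fork slot bottom, fork right now at z=tcp+.0054+.005
z=s["tcp_pos"][2]+.0054+.005
a,b=g(500,165,z),g(745,172,z); print("fork rear edge",a,b,np.linalg.norm(a-b),(a+b)/2,"tcp",s["tcp_pos"], "yaw",np.degrees(np.arctan2(*(a-b)[[1,0]]))-90)
a,b=g(588,400,z-.002),g(657,400,z-.002);print("shank",(a+b)/2,np.linalg.norm(a-b)); 
# old w5: disk
```

```text
back [ 0.5503 -0.0796  0.053 ] [ 0.5547 -0.1155  0.053 ] 0.036254372350079285 mid [ 0.5525 -0.0976  0.053 ] yaw 6.965435376349745
tail [ 0.5423 -0.0993  0.054 ] jawmid [ 0.5857 -0.0939  0.056 ] axis 7.109999082853861 0.04381069173071802
spindle base [ 0.628  -0.0831  0.058 ] top? [ 0.6276 -0.0873  0.094 ]
disk [ 0.6295 -0.0839] [-0.0004 -0.0012 -0.0004  0.0005 -0.      0.0002  0.0009  0.0011 -0.0005
 -0.0022]
fork rear edge [ 0.5993 -0.1453  0.1656] [ 0.6055 -0.1787  0.1656] 0.03397254646773971 [ 0.6024 -0.162   0.1656] tcp [ 0.5118 -0.18    0.1552] yaw 10.541180023294643
shank [ 0.5711 -0.1686  0.1636] 0.010429463367015269
```

Run:
```python
from h import *
import pickle
s,D=pickle.load(open("w5.pkl","rb")); d=D["wrist"]; im=d["image"]
crop(d,120,60,200,100,4,"pics/w5c.png")
crop(D["scene"],265,220,130,120,5,"pics/sc5.png")
```

```text
(no output)
```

View pics/w5c.png

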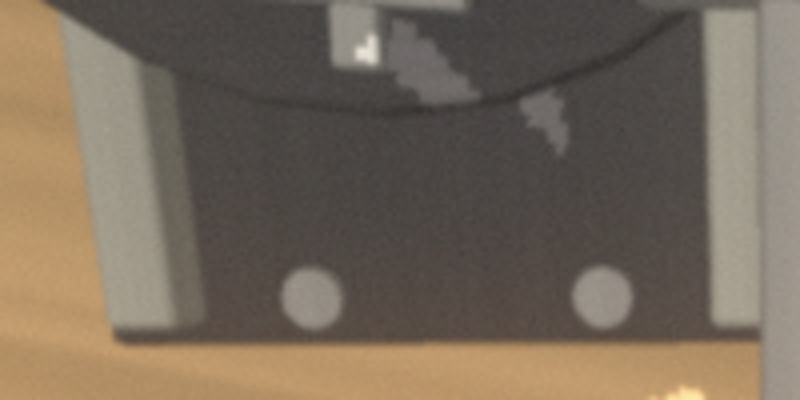

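Run:
```python
from h import *
import pickle
np.set_printoptions(precision=4,suppress=True)
s,D=pickle.load(open("w5.pkl","rb")); d=D["wrist"]
c=lambda x,y:((x+.5)/4-.5+120,(y+.5)/4-.5+60)
g=lambda x,y,z:onz(d,c(x,y),z)
def yaw(a,b): return np.degrees(np.arctan2(b[1]-a[1],b[0]-a[0]))
a,b=g(312,299,.008),g(602,297,.008);print("bolts",a,b,yaw(b,a)-90)
for z in(.006,.01): a,b=g(125,343,z),g(750,341,z);print("edge",a,b,yaw(b,a)-90)
for z in (.012,.02): print("rail",yaw(g(110,322,z),g(68,50,z)),yaw(g(710,322,z),g(706,40,z)), yaw(g(170,322,z),g(140,70,z)))
```

```text
bolts [ 0.4962 -0.0793  0.008 ] [ 0.5091 -0.1388  0.008 ] 12.20289218474521
edge [ 0.4784 -0.0402  0.006 ] [ 0.5062 -0.1709  0.006 ] 11.99937570271591
edge [ 0.4793 -0.0422  0.01  ] [ 0.5067 -0.171   0.01  ] 11.99937570271591
rail 11.701677879741737 11.396400884087972 10.427147277501177
rail 11.701677879741752 11.396400884087997 10.42714727750119
```

```bash
cat >> h.py <<'E'
U=np.array([np.cos(np.radians(12)),np.sin(np.radians(12)),0]); N=np.array([U[1],-U[0],0])
def un(p): p=np.array(p); return p@U,p@N
def tgt(u,n,z): return U*u+N*n+np.array([0,0,z])
E
python3 - <<'E'
from h import *
from station import manip
s=manip.sense(); print(un(s["tcp_pos"]),mv(s,tgt(.388,.2097,.13),np.radians(192)))
E
```

```text
(np.float64(0.463187582082993), np.float64(0.282443708223418)) (array([ 1.015, -2.913,  3.002]), array([0.017, 0.013, 0.008]))
```

Emit:
carry_out([
  [[0,-0.6,1,0,0,0,12],[0.3,-1.4,2,0,0,0,12],[0.6,-2.2,3,0,0,0,12],[1,-2.9,3,0,0,0,12],[1,-2.9,3,0,0,0,12]],
])

```text
t: 6.75
tcp_pos: [0.419, -0.1225, 0.1297]
tool_rot: [-0.701, -0.076, 0.705, -0.072]
force: [-0.9, -0.9, -0.9]
finger_gap: 0.235
```

Run:
```python
from h import *
from station import manip
s=manip.sense(); print(un(s["tcp_pos"]),mv(s,tgt(.388,.2097,.0515),np.radians(192)))
```

```text
(np.float64(0.3843851913332004), np.float64(0.20692488997654382)) (array([ 3.128,  0.128, -0.162]), array([0.002, 0.065, 0.061]))
```

Emit:
carry_out([
  [[1,0,0,0,0,0,12],[2,0,0,0,0,0,12],[2.8,0,0,0,0,0,12],[2.8,0,0,0,0,0,12],[2.8,0,0,0,0,0,12]],
])

```text
t: 7.25
tcp_pos: [0.4237, -0.1259, 0.0609]
tool_rot: [0.703, 0.074, -0.703, 0.074]
force: [-0.1, -0.7, -1.1]
finger_gap: 0.238
```

```bash
cat > look.py <<'E'
import sys
from h import *
from station import manip
import pickle
t=sys.argv[1]
s=manip.sense(); print(s["t"],s["tcp_pos"],np.round(un(s["tcp_pos"]),4),s["force"].round(2),"yaw",np.degrees(np.arctan2(*(-R.from_quat(s["tool_rot"]).as_matrix()[:2,2])[::-1])),"tilt",R.from_quat(s["tool_rot"]).as_matrix()[2].round(4))
d={n:manip.snapshot(n) for n in ("wrist","side")}; pickle.dump((s,d),open(f"{t}.pkl","wb"))
crop(d["wrist"],180,0,280,180,2.8,f"pics/{t}.png")
crop(d["side"],210,140,130,80,6,f"pics/{t}s.png")
E
python3 look.py p1
```

```text
7.25 [ 0.4237446  -0.12593236  0.06088043] [0.3883 0.2113] [-0.07 -0.66 -1.13] yaw 11.978314686780406 tilt [-1.e+00  2.e-04  0.e+00]
```

View pics/p1.png

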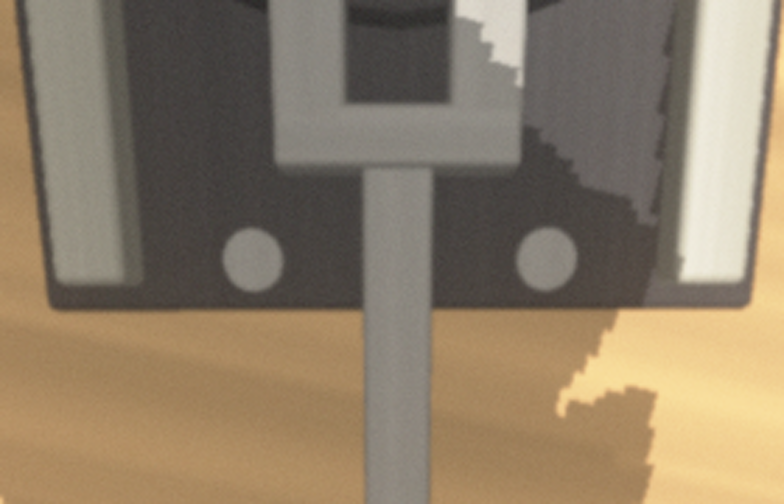

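View pics/p1s.png

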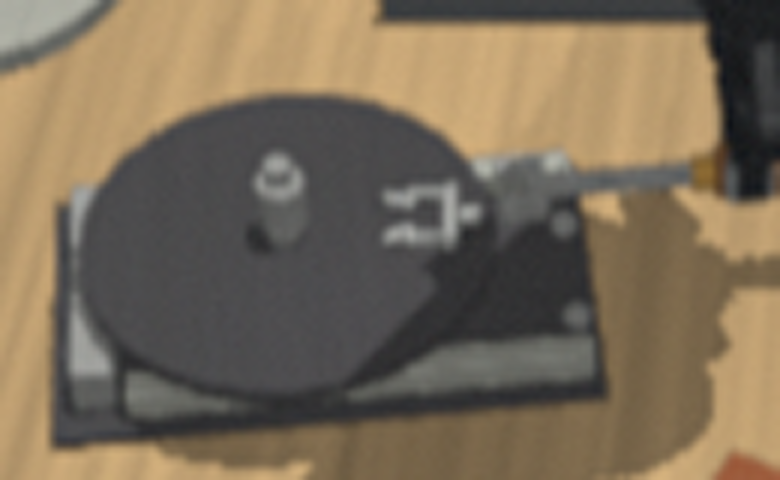

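The shank at 398 is centred on the bolts (midpoint 399.5), so the fork lies on the base's axis. I'll descend to the clip's height.

Emit:
carry_out([
  [[0.2,-0.04,0,0,0,0,12],[0.38,-0.04,0,0,0,0,12],[0.38,-0.04,0,0,0,0,12],[0.38,-0.04,0,0,0,0,12],[0.38,-0.04,0,0,0,0,12]],
])

```text
t: 7.85
tcp_pos: [0.4233, -0.1242, 0.0513]
tool_rot: [0.703, 0.074, -0.703, 0.074]
force: [0.3, -0.4, -2.1]
finger_gap: 0.239
```

Emit:
carry_out([
  [[0,0,-0.1,0,0,0,12],[0,0,-0.3,0,0,0,12],[0,0,-0.5,0,0,0,12],[0,0,-0.7,0,0,0,12],[0,0,-0.8,0,0,0,12]],
])

```text
t: 8.35
tcp_pos: [0.4437, -0.1201, 0.0513]
tool_rot: [0.703, 0.074, -0.703, 0.074]
force: [-0.7, 0.1, -2.3]
finger_gap: 0.235
```

```bash
python3 look.py p2
```

```text
8.35 [ 0.44366794 -0.1201077   0.05126778] [0.409  0.2097] [-0.69  0.1  -2.26] yaw 12.023915627994281 tilt [-1.e+00  6.e-04 -7.e-04]
```

View pics/p2.png

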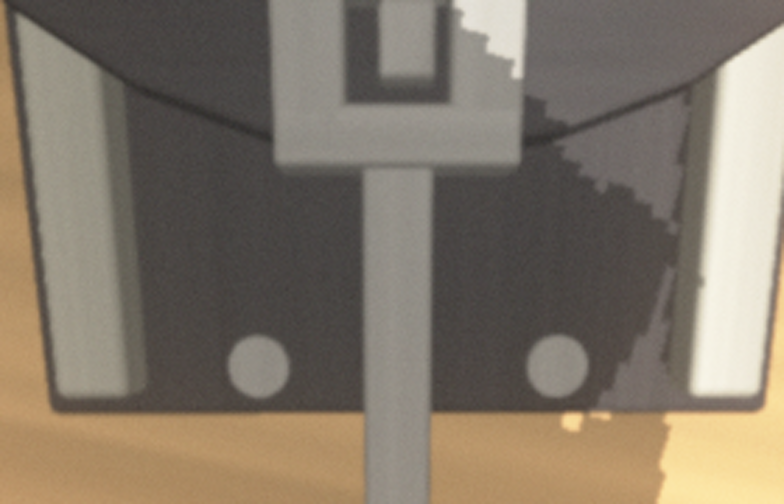

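View pics/p2s.png

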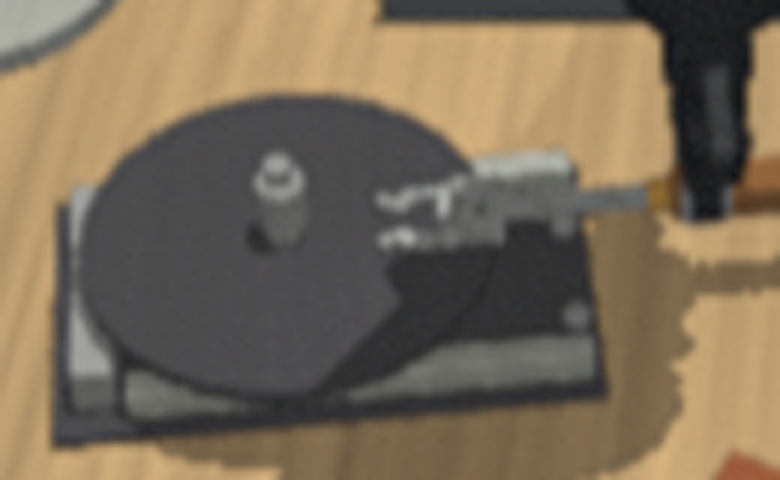

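Run:
```python
from h import *
import pickle
np.set_printoptions(precision=4,suppress=True)
s,d=pickle.load(open("p2.pkl","rb")); d=d["wrist"]
g=lambda x,y,z:un(onz(d,((x+.5)/2.8-.5+180,(y+.5)/2.8-.5),z))
print("tcp",un(s["tcp_pos"]))
for n,p,z in(("tail",(406,82),.054),("tail L",(378,60),.056),("tailR",(435,60),.056),("slotbot",(398,103),.0617),("slotL",(345,60),.0617),("slotR",(452,60),.0617),("rear",(398,165),.0617)): print(n,np.round(g(*p,z),4))
```

```text
tcp (np.float64(0.40900094022381595), np.float64(0.20972680675566888))
tail [0.512  0.2116]
tail L [0.5143 0.2076]
tailR [0.5143 0.2156]
slotbot [0.5078 0.2104]
slotL [0.513  0.2033]
slotR [0.513  0.2177]
rear [0.5001 0.2104]
```

The tail is inside the slot and the prongs are about to touch the back, within about a millimetre of the earlier measurement. I'll push on while shifting 1.2 mm sideways onto the spindle line.

Emit:
carry_out([
  [[0,0.01,-0.14,0,0,0,12],[0,0.02,-0.28,0,0,0,12],[0,0.03,-0.42,0,0,0,12],[0,0.04,-0.56,0,0,0,12],[0,0.05,-0.7,0,0,0,12]],
])

```text
t: 8.95
tcp_pos: [0.4605, -0.1177, 0.0512]
tool_rot: [0.703, 0.074, -0.703, 0.074]
force: [0.4, -0.4, -2.3]
finger_gap: 0.24
```

Emit:
carry_out([
  [[0,0,-0.1,0,0,0,12],[0,0,-0.2,0,0,0,12],[0,0,-0.3,0,0,0,12],[0,0,-0.4,0,0,0,12],[0,0,-0.5,0,0,0,12]],
])

```text
t: 9.45
tcp_pos: [0.4725, -0.115, 0.0512]
tool_rot: [-0.703, -0.074, 0.703, -0.074]
force: [-0.8, 0.8, -2.6]
finger_gap: 0.239
```

```bash
python3 look.py p3
```

```text
9.45 [ 0.47250924 -0.11502672  0.05120303] [0.4383 0.2108] [-0.77  0.79 -2.6 ] yaw 11.996626867854944 tilt [-1. -0.  0.]
```

View pics/p3.png

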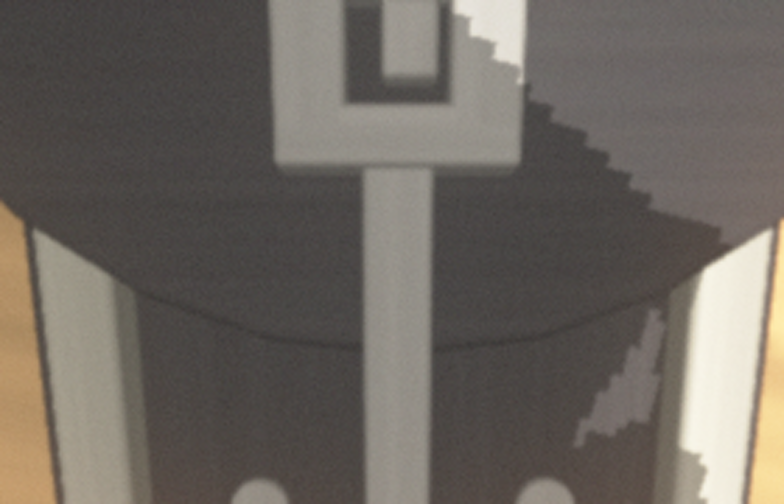

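View pics/p3s.png

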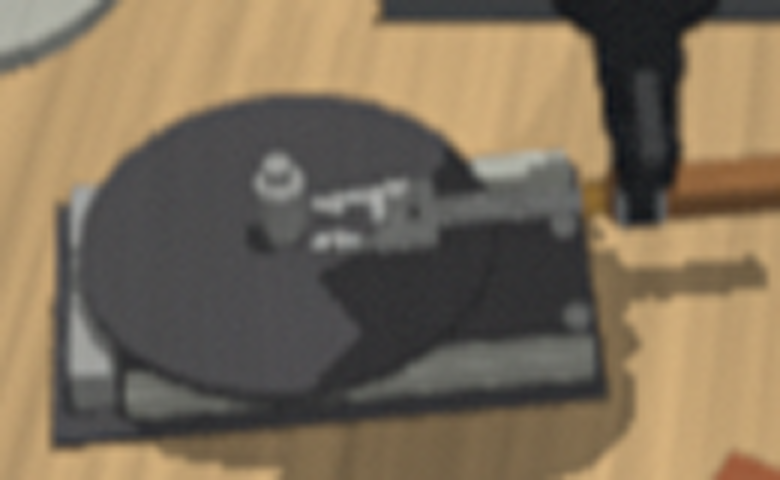

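The tail (382–437) is still in the slot and the jaws are nearing the spindle. From here I go more slowly.

Emit:
carry_out([
  [[0,0,-0.08,0,0,0,12],[0,0,-0.16,0,0,0,12],[0,0,-0.24,0,0,0,12],[0,0,-0.32,0,0,0,12],[0,0,-0.4,0,0,0,12]],
])

```text
t: 10.05
tcp_pos: [0.4823, -0.113, 0.0512]
tool_rot: [-0.703, -0.074, 0.703, -0.074]
force: [0.5, 0.0, -2.8]
finger_gap: 0.239
```

Emit:
carry_out([
  [[0,0,-0.05,0,0,0,12],[0,0,-0.1,0,0,0,12],[0,0,-0.15,0,0,0,12],[0,0,-0.2,0,0,0,12],[0,0,-0.25,0,0,0,12]],
])

```text
t: 10.55
tcp_pos: [0.4882, -0.1116, 0.0512]
tool_rot: [-0.703, -0.074, 0.703, -0.074]
force: [-1.1, 0.1, -1.3]
finger_gap: 0.237
```

Emit:
carry_out([
  [[0,0,-0.05,0,0,0,12],[0,0,-0.1,0,0,0,12],[0,0,-0.15,0,0,0,12],[0,0,-0.2,0,0,0,12],[0,0,-0.25,0,0,0,12]],
])

```text
t: 11.05
tcp_pos: [0.4934, -0.1101, 0.051]
tool_rot: [-0.703, -0.074, 0.704, -0.074]
force: [-4.3, -1.5, -2.0]
finger_gap: 0.236
```

```bash
python3 look.py p4
```

```text
11.05 [ 0.49340235 -0.11008069  0.05104644] [0.4597 0.2103] [-4.35 -1.5  -2.03] yaw 12.001608160283228 tilt [-1.     -0.0012  0.0019]
```

View pics/p4s.png

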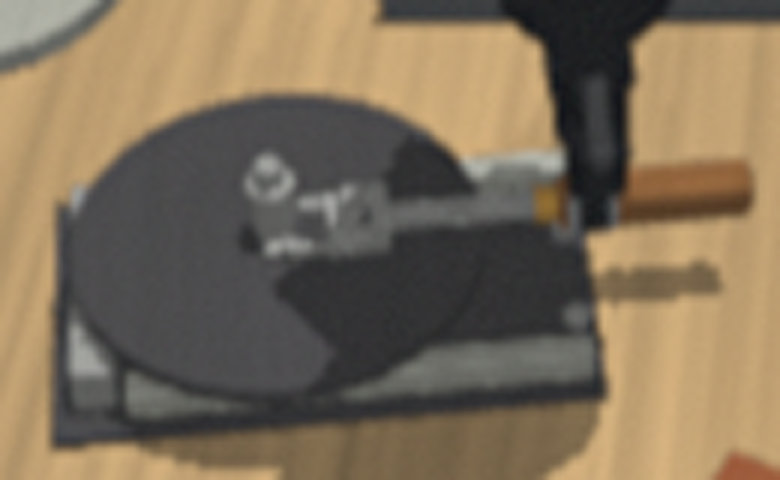

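The saddle is sliding at about 4.5 N, as expected.

Emit:
carry_out([
  [[0,0,-0.04,0,0,0,12],[0,0,-0.08,0,0,0,12],[0,0,-0.12,0,0,0,12],[0,0,-0.16,0,0,0,12],[0,0,-0.2,0,0,0,12]],
])

```text
t: 11.65
tcp_pos: [0.4991, -0.1092, 0.0511]
tool_rot: [-0.703, -0.074, 0.703, -0.074]
force: [-3.9, -0.7, -1.2]
finger_gap: 0.233
```

Emit:
carry_out([
  [[0,0,-0.04,0,0,0,12],[0,0,-0.08,0,0,0,12],[0,0,-0.12,0,0,0,12],[0,0,-0.16,0,0,0,12],[0,0,-0.2,0,0,0,12]],
])

```text
t: 12.15
tcp_pos: [0.5041, -0.1082, 0.0512]
tool_rot: [-0.703, -0.074, 0.703, -0.074]
force: [-4.7, -0.1, -1.9]
finger_gap: 0.234
```

Emit:
carry_out([
  [[0,0,-0.03,0,0,0,12],[0,0,-0.06,0,0,0,12],[0,0,-0.09,0,0,0,12],[0,0,-0.12,0,0,0,12],[0,0,-0.15,0,0,0,12]],
])

```text
t: 12.65
tcp_pos: [0.506, -0.1073, 0.051]
tool_rot: [-0.702, -0.074, 0.705, -0.073]
force: [-8.4, -2.9, -0.4]
finger_gap: 0.24
```

The force is up to about 8.9 N, so this looks like the stop. Finer steps now.

Emit:
carry_out([
  [[0,0,-0.015,0,0,0,12],[0,0,-0.03,0,0,0,12],[0,0,-0.045,0,0,0,12],[0,0,-0.06,0,0,0,12],[0,0,-0.06,0,0,0,12]],
])

```text
t: 13.15
tcp_pos: [0.5068, -0.1069, 0.051]
tool_rot: [-0.702, -0.074, 0.705, -0.073]
force: [-9.4, -2.1, 0.5]
finger_gap: 0.243
```

```bash
python3 look.py p5
```

```text
13.15 [ 0.50679753 -0.10694819  0.05096739] [0.4735 0.21  ] [-9.43 -2.1   0.52] yaw 11.974942104222997 tilt [-1.     -0.0023  0.0047]
```

View pics/p5s.png

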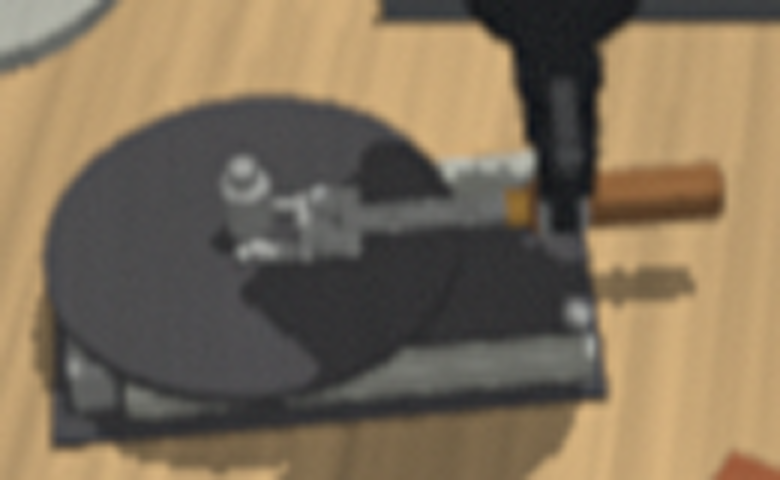

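View pics/p5.png

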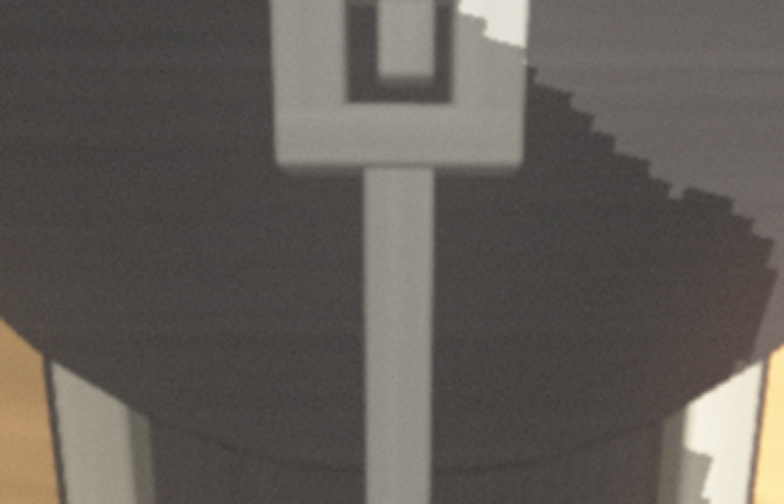

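Emit:
carry_out([
  [[0,0,-0.015,0,0,0,12],[0,0,-0.03,0,0,0,12],[0,0,-0.045,0,0,0,12],[0,0,-0.06,0,0,0,12],[0,0,-0.06,0,0,0,12]],
])

```text
t: 13.75
tcp_pos: [0.5113, -0.107, 0.0513]
tool_rot: [0.704, 0.074, -0.703, 0.074]
force: [-3.0, 0.6, -2.0]
finger_gap: 0.238
```

The force fell to 3 N as the fork jumped 4.5 mm forward, which suggests a snap. I'll check it.

```bash
python3 look.py p6
```

```text
13.75 [ 0.5113455  -0.10701079  0.05126993] [0.4779 0.211 ] [-3.04  0.57 -1.96] yaw 11.995188661456218 tilt [-1.0e+00  6.0e-04 -1.1e-03]
```

View pics/p6s.png

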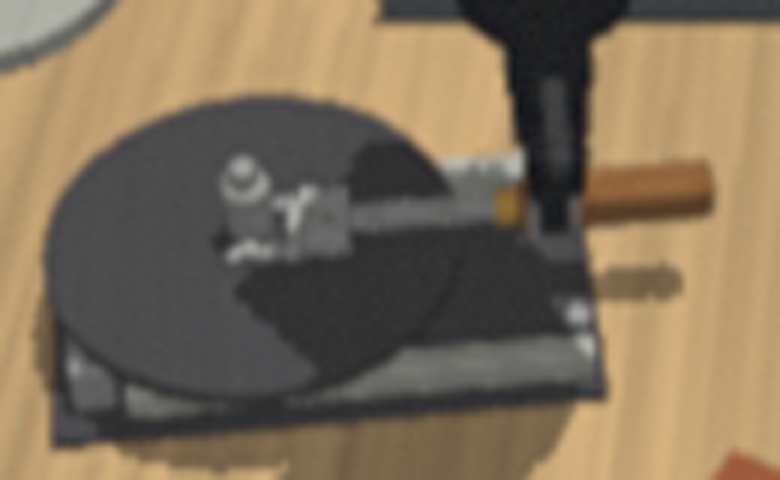

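View pics/p6.png

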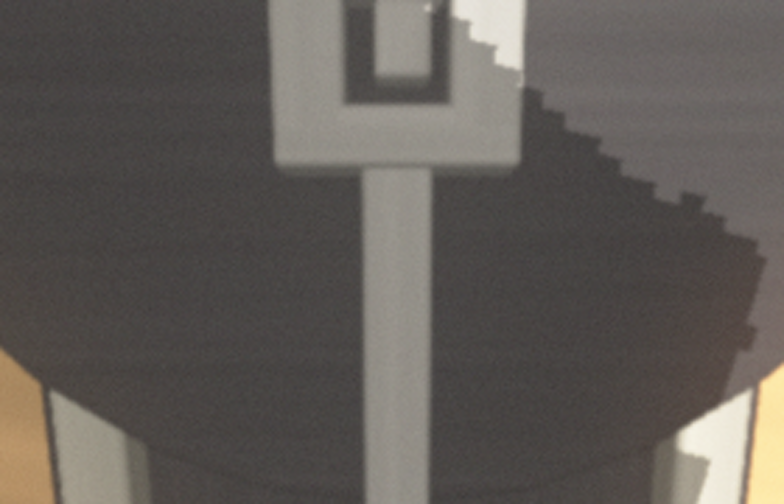

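Run:
```python
from h import *
import pickle
from scipy.optimize import least_squares
D0=pickle.load(open("d0.pkl","rb"))["side"]
s6,d6=pickle.load(open("p6.pkl","rb"))
def spt(d):
    x0,x1,y0,y1=236,270,158,176
    g=cv2.cvtColor(d["image"],cv2.COLOR_RGB2GRAY)[y0:y1,x0:x1]
    return g
f=lambda d,x,y:un(onz(d,((x+.5)/6-.5+210,(y+.5)/6-.5+140),.094))
print("side shift",np.array(f(d6["side"],244,180))-np.array(f(D0,278,178)))
d=d6["wrist"]
g=lambda x,y,z:np.array(un(onz(d,((x+.5)/2.8-.5+180,(y+.5)/2.8-.5),z)))
P=np.array([g(*p,.05) for p in((0,345),(40,383),(755,383),(784,360),(390,494),(200,458))])
r=least_squares(lambda p:np.hypot(*(P-p).T)-.095,[.61,.212]);print("disk",r.x,r.fun,"tip",g(398,103,.0617)[0]+.014, "tail end",g(402,79,.055))
```

```text
side shift [0.01486674 0.00045742]
disk [0.61471315 0.21218137] [-1.08179876e-04  8.50320874e-04  3.08650947e-04  9.63104915e-05
 -4.15674485e-04 -5.36202795e-04] tip 0.5907757106505341 tail end [0.58110627 0.21228691]
```

The spindle is at u≈0.614 and the clip centre at about 0.606, so it needs roughly 8 mm more. The jaws are open and I keep pressing.

Emit:
carry_out([
  [[0,0,-0.02,0,0,0,12],[0,0,-0.04,0,0,0,12],[0,0,-0.06,0,0,0,12],[0,0,-0.08,0,0,0,12],[0,0,-0.08,0,0,0,12]],
])

```text
t: 14.35
tcp_pos: [0.5143, -0.107, 0.0515]
tool_rot: [0.704, 0.073, -0.702, 0.074]
force: [-0.2, 0.1, -1.8]
finger_gap: 0.238
```

```bash
python3 look.py p7
```

```text
14.35 [ 0.51433637 -0.10702074  0.05154762] [0.4808 0.2116] [-0.19  0.07 -1.76] yaw 11.968396821503545 tilt [-1.      0.0018 -0.0031]
```

View pics/p7.png

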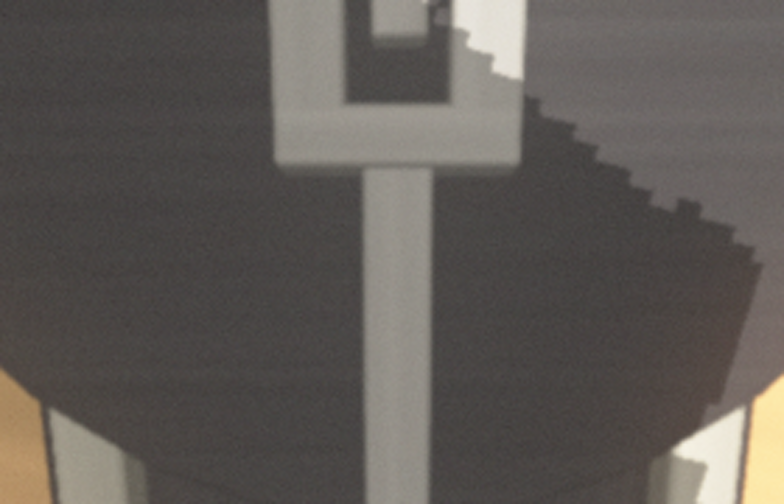

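Run:
```python
from h import *
import pickle
s,d=pickle.load(open("p7.pkl","rb")); d=d["wrist"]
g=lambda x,y,z:np.array(un(onz(d,((x+.5)/2.8-.5+180,(y+.5)/2.8-.5),z)))
print("tail",g(400,40,.055),"slot",g(398,103,.0617))
crop(pickle.load(open("p7.pkl","rb"))[1]["side"],225,150,60,45,12,"pics/p7s2.png")
```

```text
tail [0.58904566 0.21272812] slot [0.57977112 0.21241203]
```

View pics/p7s2.png

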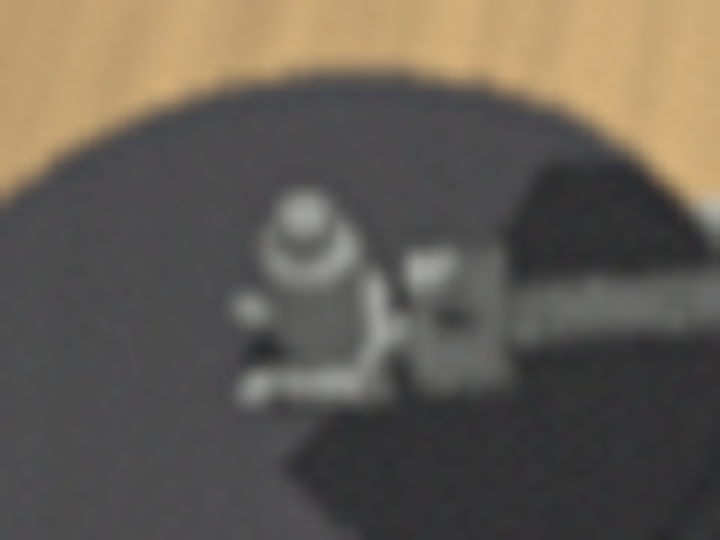

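The clip jumped clear ahead of the prongs. Its centre is at u≈0.614 against the spindle at 0.6135–0.6147, and the jaw ends show beyond the spindle. I'll back straight off, then rise.

Emit:
carry_out([
  [[0,0,0.4,0,0,0,12],[0,0,1,0,0,0,12],[0,0,2,0,0,0,12],[-0.6,0,2.6,0,0,0,12],[-1.6,0,3,0,0,0,12]],
])

```text
t: 14.95
tcp_pos: [0.4361, -0.1214, 0.0904]
tool_rot: [-0.702, -0.075, 0.705, -0.072]
force: [-0.2, 0.3, -1.3]
finger_gap: 0.237
```

Run:
```python
from h import *
from station import manip
s=manip.sense(); print(s["tcp_pos"],np.round(un(s["tcp_pos"]),4),mv(s,tgt(.47,.285,.155),np.radians(192)))
```

```text
[ 0.43612031 -0.12138575  0.09043401] [0.4014 0.2094] (array([-2.606,  3.011, -2.738]), array([-0.011,  0.05 ,  0.043]))
```

Emit:
carry_out([
  [[-1.3,0,0,0,0,0,12],[-2.6,1,0,0,0,0,12],[-2.6,2.2,-1,0,0,0,12],[-2.6,3,-2,0,0,0,12],[-2.6,3,-3,0,0,0,12]],
])

```text
t: 15.45
tcp_pos: [0.53, -0.1832, 0.1571]
tool_rot: [0.705, 0.072, -0.702, 0.074]
force: [-0.5, 0.6, -1.2]
finger_gap: 0.238
```

Emit:
carry_out([
  [[0,0,0,0,0,0,12],[0,0,0,0,0,0,12],[0,0,0,0,0,0,12],[0,0,0,0,0,0,12],[0,0,0,0,0,0,12]],
])

```text
t: 15.95
tcp_pos: [0.5275, -0.1797, 0.1562]
tool_rot: [-0.703, -0.074, 0.703, -0.074]
force: [0.2, -0.1, -1.9]
finger_gap: 0.237
```

```bash
python3 look.py p8
python3 - <<'E'
from h import *
import pickle
s,d=pickle.load(open("p8.pkl","rb")); crop(d["wrist"],100,0,280,180,2.8,"pics/p8b.png")
E
```

```text
15.95 [ 0.52746045 -0.17967471  0.15618121] [0.4786 0.2854] [ 0.17 -0.08 -1.95] yaw 11.981691460438606 tilt [-1.e+00 -5.e-04  6.e-04]
```

View pics/p8b.png

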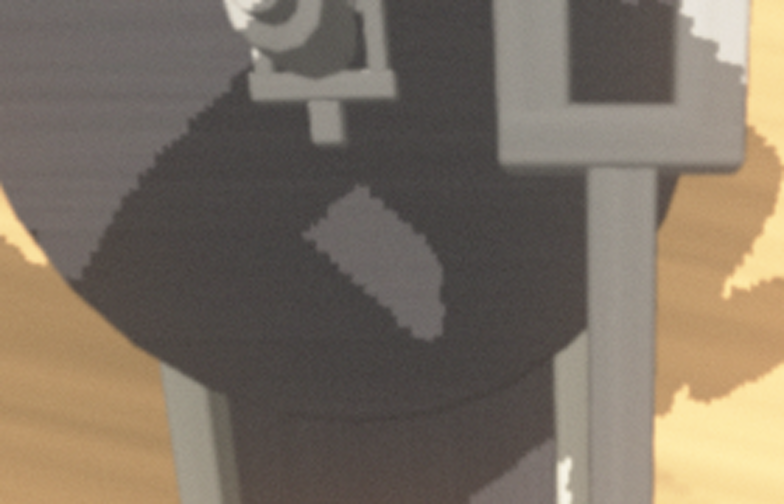

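Run:
```python
from h import *
import pickle
from scipy.optimize import least_squares
s,d=pickle.load(open("p8.pkl","rb")); d=d["wrist"]
g=lambda x,y,z:np.array(un(onz(d,((x+.5)/2.8-.5+100,(y+.5)/2.8-.5),z)))
b=(g(252,101,.053)+g(396,98,.053))/2;print("clip centre",b+[.015,0],"tail",g(329,144,.054)+[.025,0])
P=np.array([g(*p,.05) for p in((10,200),(75,283),(140,340),(220,388),(300,414),(360,419),(430,411),(550,358),(672,200))])
r=least_squares(lambda p:np.hypot(*(P-p).T)-.095,[.61,.212]);print("disk",r.x,r.fun.round(4)); print("spindle base",g(320,36,.058))
from station import manip
s=manip.sense()
print(mv(s,[.487,-.3665,.13],np.radians(189)))
```

```text
clip centre [0.61461385 0.21156843] tail [0.61425693 0.21215202]
disk [0.61482526 0.21327502] [ 0.0002 -0.0005 -0.0007 -0.0001  0.0005  0.0004  0.0002  0.0001 -0.0007]
spindle base [0.61248356 0.21347909]
(array([1.051, 6.965, 3.15 ]), array([0.597, 0.002, 0.002]))
```

The clip centre agrees with the pedestal's centre to within about 2 mm, which is inside the measuring error. Now I carry the fork back to its tray.

Emit:
carry_out([
  [[0,1.4,0.6,0.1,0,0,12],[0,2.8,1.2,0.2,0,0,12],[0,4.2,2,0.4,0,0,12],[0.5,5.6,2.6,0.6,0,0,12],[1,7,3.1,0.6,0,0,12]],
])

```text
t: 16.55
tcp_pos: [0.4883, -0.3688, 0.1314]
tool_rot: [0.705, 0.055, -0.705, 0.056]
force: [0.6, 0.0, -1.5]
finger_gap: 0.24
```

Emit:
carry_out([
  [[0,0,0,0,0,0,12],[0,0,0,0,0,0,12],[0,0,0,0,0,0,12],[0,0,0,0,0,0,12],[0,0,0,0,0,0,12]],
])

```text
t: 17.05
tcp_pos: [0.4893, -0.366, 0.1317]
tool_rot: [0.705, 0.056, -0.705, 0.056]
force: [0.5, 0.1, -1.9]
finger_gap: 0.237
```

Run:
```python
from h import *
from station import manip
s=manip.sense(); print(s["tcp_pos"],mv(s,[.487,-.3665,.04],np.radians(189)),mv(s,[.487,-.3665,.0105],np.radians(189)))
d=manip.snapshot("wrist"); cv2.imwrite("pics/r1.png",d["image"][:,:,::-1])
```

```text
[ 0.48932011 -0.3659892   0.13167551] (array([3.667, 0.005, 0.096]), array([ 0.018, -0.003, -0.002])) (array([4.847, 0.005, 0.096]), array([ 0.018, -0.003, -0.002]))
```

View pics/r1.png

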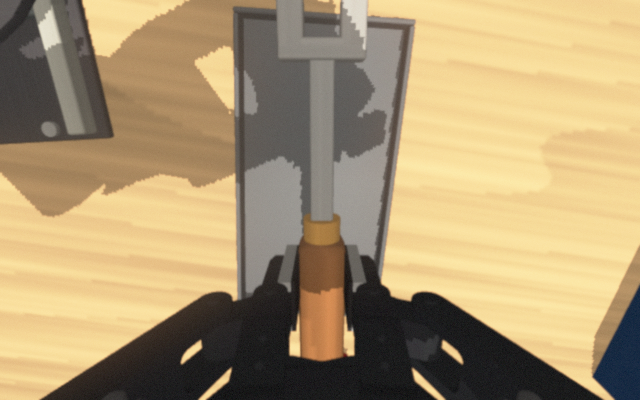

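The fork is over the tray, in the same view as when I lifted it. Lowering in two steps.

Emit:
carry_out([
  [[1,0,0.05,0,0,0,12],[2,0,0.1,0,0,0,12],[3,0,0.1,0,0,0,12],[3.7,0,0.1,0,0,0,12],[3.7,0,0.1,0,0,0,12]],
])

```text
t: 17.6
tcp_pos: [0.4852, -0.3656, 0.0364]
tool_rot: [-0.704, -0.057, 0.706, -0.054]
force: [0.1, 0.4, -0.8]
finger_gap: 0.235
```

Emit:
carry_out([
  [[0.3,0,0,0,0,0,12],[0.6,0,0,0,0,0,12],[0.9,0,0,0,0,0,12],[1.12,0,0,0,0,0,12],[1.12,0,0,0,0,0,12]],
])

```text
t: 18.1
tcp_pos: [0.486, -0.3672, 0.01]
tool_rot: [-0.705, -0.056, 0.705, -0.055]
force: [-0.2, 0.6, -1.5]
finger_gap: 0.236
```

Emit:
carry_out([
  [[0,0,0,0,0,0,30],[0,0,0,0,0,0,40],[0,0,0,0,0,0,50],[0,0,0,0,0,0,50],[0,0,0,0,0,0,50]],
])

```text
t: 18.6
tcp_pos: [0.4865, -0.3677, 0.011]
tool_rot: [0.705, 0.055, -0.705, 0.056]
force: [0.3, -0.5, 1.0]
finger_gap: 0.588
```

Emit:
carry_out([
  [[-0.5,0,0,0,0,0,50],[-1.5,0,0,0,0,0,50],[-3,0,0,0,0,0,50],[-4.5,0,1,0,0,0,50],[-5.5,0,2,0,0,0,50]],
])

```text
t: 19.1
tcp_pos: [0.4377, -0.3762, 0.1517]
tool_rot: [0.706, 0.055, -0.704, 0.057]
force: [0.0, 0.2, 0.5]
finger_gap: 0.582
```

Emit:
carry_out([
  [[0,0,0,0,0,0,50],[0,0,0,0,0,0,50],[0,0,0,0,0,0,50],[0,0,0,0,0,0,50],[0,0,0,0,0,0,50]],
])

```text
t: 19.6
tcp_pos: [0.4372, -0.3747, 0.147]
tool_rot: [-0.705, -0.056, 0.705, -0.055]
force: [-0.1, -0.1, 0.8]
finger_gap: 0.581
```

Run:
```python
from h import *
from station import manip
s=manip.sense(); print(s["t"],s["tcp_pos"],s["qd"].round(3))
for n in("wrist","side","scene"):
    d=manip.snapshot(n); cv2.imwrite(f"pics/f_{n}.png",d["image"][:,:,::-1])
    if n=="side": crop(d,210,95,160,125,5,"pics/f_sc.png")
```

```text
19.6 [ 0.43720586 -0.37473646  0.14702989] [-0.001 -0.004 -0.002 -0.     0.001 -0.003]
```

View pics/f_wrist.png

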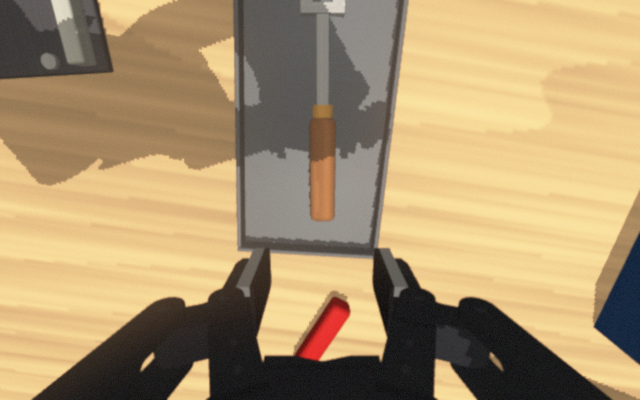

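View pics/f_sc.png

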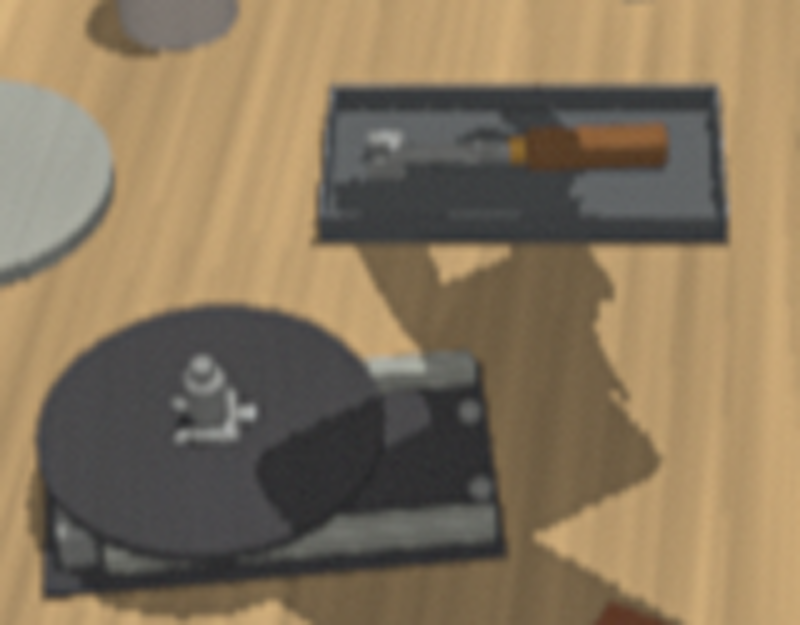

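View pics/f_scene.png

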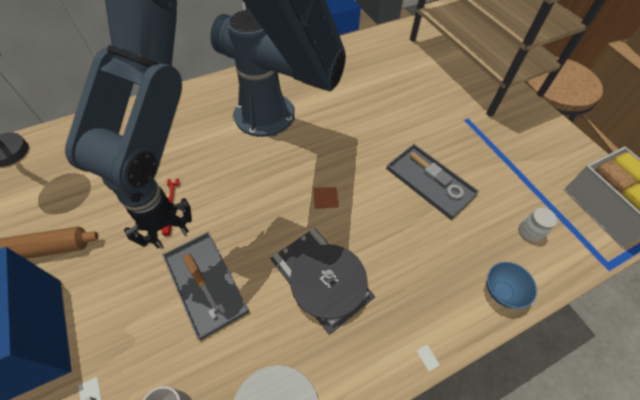

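The fork lies flat in its tray (handle at 322,165 in the wrist view). The clip surrounds the spindle, the tile (326,197) and the spares are unmoved, and the gripper is clear and still.

```bash
python3 -c "
from station import manip
print(manip.sign_off())"
```

```text
the job is handed in; nothing more can be done
None
```

The clip is snapped onto the spindle's groove, the fork is back in its tray, and I handed the job in at about 20 s of the 72 s allowed.

- **Push:** The saddle slid at about 4.5 N until it met its stop, after roughly 15 mm. The highest force I read was about 9.7 N, at the end of a move; the clip then sprang about 5 mm ahead of the prongs.
- **Clip:** The last wrist view put the clip's centre 0.2 to 0.6 mm from the pedestal's centre along the push and 1.1 to 1.7 mm sideways. The spindle base, which I could see only in part, gave a point about 2 mm short of that along the push. That is close to what the cameras can resolve, so the 1 mm "home" figure is not confirmed by measurement. The snap and the jaw ends visible beyond the spindle both say it is home.
- **Fork, bystanders and fingers:** In the last pictures the fork lies flat in its tray, and the tile and spares look unmoved. The gripper was clear and still, and its fingers held only the fork's handle, well away from the clip.
- **Camera disagreement:** The scene and side cameras differed by up to 13 mm on the spindle, so I relied on the wrist camera for position.

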